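# Hold a shelf bracket against the sprung batten for screwing

## Task

Pull the drawer of the small wooden drawer unit out to its stop and leave it open, lift out the dark wooden shelf bracket, and stand it flat on the jig's plywood board with its plate square against the sprung batten, centred between the batten's two black marks. Press the plate steadily against the batten with about 7 N, so that the red pointer stands over the green strip, and finish while still holding and pressing it there, so that the shopkeeper can drive the screws. Do not ram the batten, and leave everything else where it stands.

Things in the scene. Friction and masses are not known exactly. Their poses are not given: they have to be found in the camera images.
- cabinet: Wooden drawer unit with a white drawer front, fixed to the counter, 200 (x) x 260 (y) x 100 mm high. Origin: centre of its underside. Its front with the drawer faces its own -x. It may stand on either side of the counter, the jig on the other; two jars stand on the rear half of its top.
- cabinet_drawer0 (a joint): How far the drawer is out, m: 0 shut, 0.1336 at its stop. It slides along the unit's -x with about 1 N friction and stays where left. Inside 155 (x) x 206 (y) mm; above the counter its floor is 22 mm, its side rims 78 mm, the top of its front 88 mm. At the stop the front 128 mm of the inside is uncovered.
- cabinet_drawer0_handle (a point): Centre of the drawer's dark bar handle; moves with the drawer. The bar is 120 mm long along the unit's y, 11 mm thick, 62 mm above the counter, its middle 35 mm out from the drawer front (so about 30 mm of free gap behind it).
- bracket: Loose dark wooden bracket, T-shaped from above, 0.11-0.21 kg: upright plate 12 (x) x 100 (y) x 55 mm high; from its back an arm 75 (x) x 18 (y) x 45 mm high reaches along the bracket's -x. Origin: on the underside, below the middle of the plate's flat outer face, which looks to +x and goes against the batten. Starts standing in the drawer, plate to the rear, turned up to 0.3 rad from the unit.
- bracket_grip (a point): Point in the middle of the bracket's arm, 18 mm wide here (across the bracket's y), close to the centre of mass: 32 mm behind the plate's outer face, 36 mm above the underside, 9 mm below the arm's top.
- jig: Fixed screwing jig: plywood board 300 (x, -200 to +100 mm from the origin) x 240 (y) mm, its top 12 mm above the counter. Origin: on the counter, on the board's centre line, 60 mm beyond the batten's face at rest. The batten stands across the board; the bracket goes on its -x side and is pressed towards +x. Behind it are springs, an aluminium block and a red cup.
- batten (a joint): How far the batten is pushed back along the jig's +x, m: 0 at rest, 0.026 at the rear stop. Springs push back with 2 N plus 350 N per m (0.014 = about 7 N). A red pointer at its +y end, level with its face, moves over a strip on the board: white, green from 0.010 to 0.020 (5.5 to 9 N), white.
- batten_face (a point): Middle of the light wooden batten's pressing face, 28 mm above the board's top; moves with the batten. Its z is up and its x is the pressing direction (the jig's +x). The face is upright, 160 mm wide (y) and 55 mm high. Two black upright marks on it stand 53 mm either side of the middle.
- jam_jar: Jam jar, 60 mm diameter, 85 mm high, on the rear of the drawer unit's top; leave alone. Origin: centre of underside.
- honey_jar: Honey jar with a yellow lid, 64 mm diameter, 80 mm high, on the rear of the drawer unit's top; leave alone. Origin: centre of underside.
- screw_cup: Small red cup, 50 mm diameter, 35 mm high, on the jig's board behind the aluminium block; leave alone. Origin: centre of underside.
- loaf: Brown loaf 110 x 220 x 120 mm on the counter at the left; leave alone. Origin: centre of underside.
- screwdriver: Screwdriver with a red handle, about 200 mm, lying on the counter at the right; leave alone. Origin: under its middle.
- red_box: Red open box 160 x 120 x 70 mm on the counter at the right; leave alone. Origin: centre of underside.
- calculator: Black calculator 140 x 90 x 20 mm on the counter at the left; leave alone. Origin: centre of underside.

How it is judged:
On the way, in this order (a step that is already met when the one before it is completed fails the run):
1. the drawer is pulled out to its stop (value of joint cabinet_drawer0 above 0.127 m), for 0.2 s.
2. the bracket is lifted clear of the drawer by the gripper (height (world z) of bracket above 0.08 m and contact force between the fingers and bracket above 0.5 N), for 0.1 s.
At the end, for the whole second after the job is handed in: Gripper holds the bracket on the jig's board (within 6 mm, upright within 0.07 rad), its plate square on the batten (0.07 rad), centred within 12 mm, pressing with 5 to 10 N, at rest; the drawer is out over 115 mm; the bystanders are within 30 mm of where they were (contact force between bracket and batten between 5 and 10 N and contact force between the fingers and bracket above 1 N and value of joint batten between 0.007 and 0.0245 m and x of bracket in the frame of batten_face between -0.004 and 0.004 m and y of bracket in the frame of batten_face between -0.012 and 0.012 m and z of bracket in the frame of batten_face below -0.0225 m and angle between the x axis of bracket and the x axis of batten_face, either way round below 0.07 rad and angle between bracket's own z axis and vertical below 0.07 rad and linear speed of bracket below 0.02 m/s and value of joint cabinet_drawer0 above 0.115 m and distance of each of jam_jar, honey_jar, screw_cup, loaf, screwdriver, red_box, calculator from where it was at the start of the episode below 0.03 m); the arm keeps its last pose, push and grip.
It fails at once if the batten is rammed: the bracket presses it with more than 20 N (contact force between bracket and batten above 20 N).
It fails at once if one of the other things is moved by more than 30 mm, or a jar or the cup is tipped over (distance of any of jam_jar, honey_jar, screw_cup, loaf, screwdriver, red_box, calculator from where it was at the start of the episode above 0.03 m or angle between any of jam_jar, honey_jar, screw_cup's own z axis and vertical above 0.5 rad).
It also fails if it takes over 61 s, if anything falls off the work surface, if the arm or the gripper's body presses on something with over 40 N, if the wrist force passes 120 N, or if a joint passes its speed limit or range.

## Robot

A 7-joint arm with a two-finger parallel gripper is mounted at the origin on the work surface. World frame = base frame: x ahead of the robot, y to its left, z up, the work surface at z = 0. Lengths are in m, angles in rad, forces in N, time in s.
With the tool pointing down it reaches from about 0.4 to 0.9 m from the base axis. Payload 5.5 kg.
Tool frame: the origin (TCP) lies midway between the tips of the shut fingers; the grasp point (between the pads) lies 19 mm behind it (manip.grip_depth is the distance from the TCP to the grasp point, in m); z points along the fingers, y is the line along which they close (so a half turn about z gives the same grasp; the last joint's range is limited). The gripper opens to 92 mm and grips with 3 to 60 N. Pads are 19 mm wide; open, the fingers measure 130 mm over their backs; the gripper's body (75 mm by 190 mm) begins 47 mm behind the grasp point.
Start: joints at [1.487, 0.501, -0.427, 1.55, 0.221, 1.138, -0.21], TCP at [0.221, -0.611, 0.227] pointing down, gripper open.
Joint ranges: [-2.88, 2.88], [-0.31, 2.03], [-1.54, 1.56], [0.2, 2.42], [-1.41, 4.55], [0.19, 2.02], [-2.57, 2.57]. Speed limits (rad/s): [2.57, 2.57, 3.14, 3.14, 3.14, 3.14, 3.14].

## Interface

Orientations are given as a unit quaternion [x, y, z, w].
In Python, from bench import manip, effector, viewer gives the robot as it stands. Calls block until the motion is done:
- manip.move_pose(position, orientation): joint-space move of the TCP to a pose.
- manip.servo_line(position, ori=None, vel=0.15): straight line of the TCP; ori=None keeps the orientation; vel is the mean speed in m/s.
- manip.movej(angles): joint-space move.
- effector.open_jaws() and effector.close(f_grip=None): open the fingers fully, or close them until they stop; f_grip is the grip in N (None keeps the last).
- manip.sleep(seconds).
- manip.solve_ik(position, orientation): joint angles nearest the present ones, or None.
- viewer.get_image(name): name is "side" or "top"; returns the picture (480x640x3 uint8, red, green, blue); there is no depth.
- viewer.get_calibration(name): a dict with "vfov" (degrees; the focal length in pixels is half the picture's height over the tangent of half this angle, whatever the lens; pixels are square), "cx", "cy" (the principal point, pixels), "eye" and "attitude" of the camera in the world. Camera axes: x right, y down, z forward; pixel columns grow to the right and rows downward; lengths in m; the calibration is good to about 2 mm. A picture is of the moment at which its call begins. get_calibration takes no time and is no camera call.
A pose or a line that the arm cannot do raises manip.PlanningError and nothing moves.
- manip.hand_in(): hands the job in; it is judged then, once.
Readings, each from a call of its own:
- manip.current_clock(): time.
- manip.current_q(): joint angles.
- manip.current_joint_velocities(): joint speeds.
- manip.current_tau(): joint torques, N m.
- manip.current_tool_pos(): TCP position.
- manip.current_tcp_rot(): TCP orientation.
- manip.current_force(): force on the tool from outside, world axes, zero at the start.
- manip.current_wrist_torque(): the same for the moment, N m.
- manip.current_finger_gap(): finger opening in m.
- manip.current_gripper_force(): force on a finger pad.
Only numpy, scipy, OpenCV 4.12 (cv2) and the standard library are available. Lean on these libraries where they do the work, as an engineer would, in place of code of your own. Each camera call takes 0.05 s, during which the arm holds its last target. There are 200 camera calls.

## Working session

There is one attempt and no reset: what is moved stays moved. The work goes in short steps, each a Python script; the robot and the scene stay as the last script left them, time stands still between calls to the robot, and variables do not carry over. Pictures are saved under pics/ and viewed, at most 10 in all, crops included, and the job is handed in when it is done.

```bash
mkdir -p pics; ls
cat > h.py <<'E'
import numpy as np, cv2
from scipy.spatial.transform import Rotation as R
from bench import manip, effector, viewer
def snap(n,f):
    im=viewer.get_image(n); cv2.imwrite('pics/'+f,im[:,:,::-1]); return im
def cam(n):
    c=viewer.get_calibration(n); f=240/np.tan(np.radians(c['vfov'])/2)
    a=np.array(c['attitude'],float)
    M=R.from_quat(a).as_matrix() if a.size==4 else a.reshape(3,3)
    return f,c['cx'],c['cy'],np.array(c['eye']),M
def ray(n,uv,z):
    f,cx,cy,e,M=cam(n); uv=np.atleast_2d(uv).astype(float)
    d=np.c_[(uv[:,0]-cx)/f,(uv[:,1]-cy)/f,np.ones(len(uv))]@M.T
    return e+d*((z-e[2])/d[:,2])[:,None]
def proj(n,P):
    f,cx,cy,e,M=cam(n); q=(np.atleast_2d(P)-e)@M
    return np.c_[cx+f*q[:,0]/q[:,2],cy+f*q[:,1]/q[:,2]]
E
python3 - <<'E'
from h import *
for n in('top','side'):
    snap(n,n+'0.png'); print(viewer.get_calibration(n))
print(manip.current_tcp_rot(),manip.current_force(),manip.grip_depth)
E
```

```text
pics
{'vfov': 46.325765578082915, 'cx': 313.55167367510484, 'cy': 247.71048738495685, 'eye': array([0.41385731, 0.00470944, 1.58357558]), 'attitude': array([ 0.71071054, -0.70136957,  0.03755674, -0.03950626])}
{'vfov': 47.22293389926434, 'cx': 318.1367372656124, 'cy': 238.32354176475508, 'eye': array([-0.07999421,  0.79397417,  1.11793199]), 'attitude': array([-0.30711524,  0.87026537, -0.36408109,  0.12555224])}
[ 9.84999932e-01  1.72552480e-01 -1.27593256e-04 -8.70979848e-04] [-0.79203952  0.09534817 -0.24377067] 0.0188
```

View pics/top0.png

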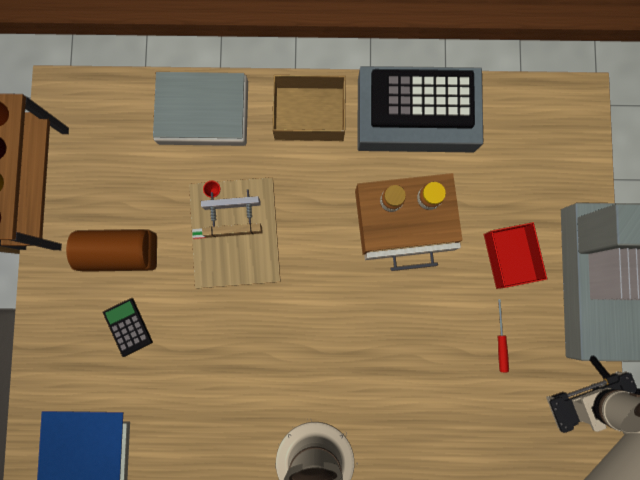

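View pics/side0.png

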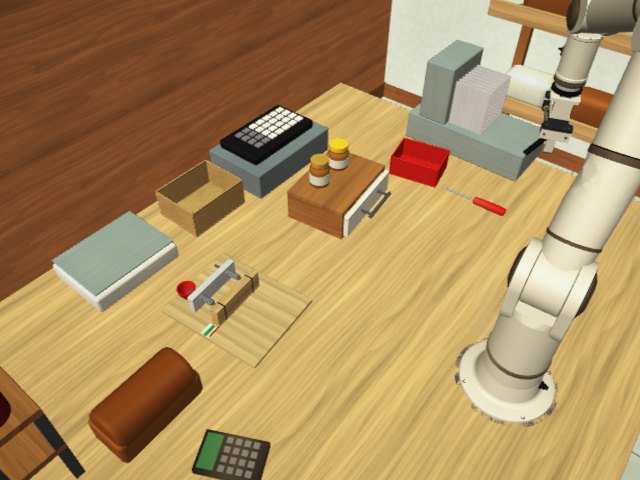

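The top view shows the cabinet at the right, with roof corners near (357,185), (453,174), (461,242) and (362,254) and its handle around (415,264). The jig is at the left, its batten running from (205,234) to (260,228). The side view agrees. Next I'll measure with masks and an enlarged crop.

Run:
```python
from h import *
im=cv2.imread('pics/top0.png'); 
c=np.hstack([im[170:295,185:290],im[170:295,352:467]])
cv2.imwrite('pics/crop0.png',cv2.resize(c,None,fx=3.6,fy=3.6,interpolation=cv2.INTER_CUBIC))
hsv=cv2.cvtColor(im,cv2.COLOR_BGR2HSV)
for p in [(250,380),(215,370),(263,415),(248,410),(260,240),(230,240),(203,230),(230,196),(300,300),(265,400)]: print(p,hsv[p])
# handle
m=np.zeros(im.shape[:2],np.uint8); m[256:275,385:442]=(hsv[256:275,385:442,2]<110)*255
print('handle',cv2.minAreaRect(cv2.findNonZero(m)),cv2.countNonZero(m))
# cabinet roof: brown
m=np.zeros_like(m); r=hsv[165:270,350:470]; m[165:270,350:470]=((r[...,1]>130)&(r[...,2]<175)&(r[...,2]>60))*255
cs=max(cv2.findContours(m,0,2)[0],key=cv2.contourArea); q=cv2.boxPoints(cv2.minAreaRect(cs)); print('roof',q,cv2.contourArea(cs)); print(ray('top',q,.1))
```

```text
(250, 380) [ 18  93 140]
(215, 370) [ 15 162 129]
(263, 415) [ 18 117 157]
(248, 410) [ 28  18 172]
(260, 240) [ 19 105 146]
(230, 240) [ 18 112 150]
(203, 230) [115  17 167]
(230, 196) [ 42   7 180]
(300, 300) [ 18 117 178]
(265, 400) [ 18 115 153]
handle ((411.0, 263.0), (14.0, 52.0), 90.0) 269
roof [[352.6528  183.71664]
 [452.92392 170.27826]
 [462.3597  240.68378]
 [362.0886  254.12216]] 6754.5
[[ 0.75101677 -0.0931143   0.1       ]
 [ 0.7914647  -0.36356516  0.1       ]
 [ 0.60025452 -0.38605458  0.1       ]
 [ 0.56079401 -0.11927345  0.1       ]]
```

View pics/crop0.png

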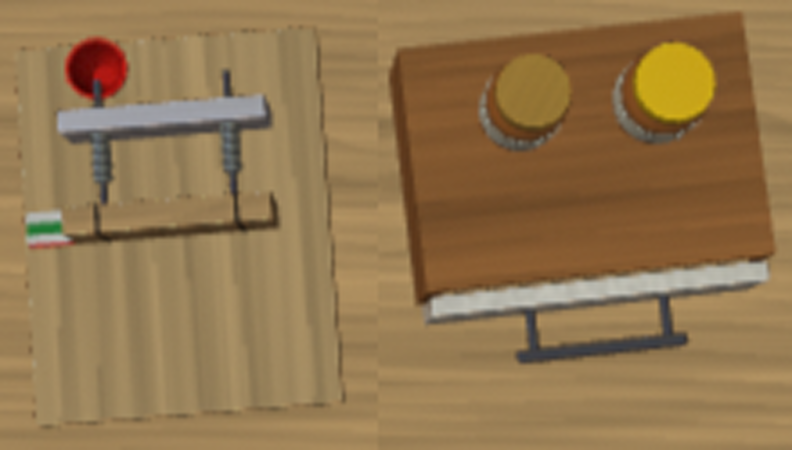

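The enlarged crop shows the board corners (z=12 mm) at crop (22,50), (316,28), (342,402) and (40,426). The roof corners are (402,50), (743,12), (773,250) and (427,298), and the handle ends are (518,356) and (687,338). I'll convert these to world coordinates.

Run:
```python
from h import *
s=3.6
J=lambda P:(np.array(P,float)+.5)/s-.5+[185,170]
C=lambda P:(np.array(P,float)+.5)/s-.5+[352-105,170]
b=ray('top',J([[22,50],[316,28],[342,402],[40,426]]),.012)[:,:2]  # far-left, far-right, near-right, near-left
r=ray('top',C([[402,50],[743,12],[773,250],[427,298]]),.1)[:,:2]
h=ray('top',C([[518,356],[687,338]]),.0675)[:,:2]
for n,q in(('board',b),('roof',r)):
    fx=(q[0]+q[1]-q[2]-q[3])/2; fy=(q[0]+q[3]-q[1]-q[2])/2
    print(n,q.mean(0),np.linalg.norm(fx),np.linalg.norm(fy),np.arctan2(fx[1],fx[0]),np.arctan2(-fy[0],fy[1]))
print('handle',h,h.mean(0),np.linalg.norm(h[0]-h[1]),np.arctan2(-(h[0]-h[1])[0],(h[0]-h[1])[1]))
t=ray('top',J([[65,236],[274,222]]),.067)[:,:2]; print('batten',t,t.mean(0))
```

```text
board [0.62756455 0.23395674] 0.2980063261569075 0.2345376232710145 0.08670234887947142 0.09080652523382543
roof [ 0.67643645 -0.24579924] 0.18393799962367663 0.25808693622285506 0.10632052210097424 0.13870537423228424
handle [[ 0.52584278 -0.19910857]
 [ 0.54109355 -0.3262651 ]] [ 0.53346816 -0.26268683] 0.12806783330518504 0.11936677013334486
batten [[0.61021991 0.31279644]
 [0.62298985 0.15468861]] [0.61660488 0.23374252]
```

```bash
cat >> h.py <<'E'
def quat(yaw): return (R.from_euler('z',yaw)*R.from_euler('x',np.pi)).as_quat()
def fx(): return np.round(manip.current_force(),1)
E
python3 - <<'E'
from h import *
y=.12; d=np.array([np.cos(y),np.sin(y)]); g=np.array([.5335,-.2627])+.0205*d
P=lambda p,z:[*p,z]
print(manip.solve_ik(P(g,.2),quat(y)))
effector.close(5)
manip.move_pose(P(g,.16),quat(y)); print(manip.current_clock(),manip.current_tool_pos(),fx())
for z in(.08,.07,.062,.054,.045):
    manip.servo_line(P(g,z),vel=.12 if z>.07 else .06); f=fx(); print(z,f)
    if abs(f[2])>6: raise SystemExit
manip.servo_line(P(g-.125*d,.045),vel=.1); print(manip.current_clock(),fx())
for s in np.arange(.13,.152,.003):
    manip.servo_line(P(g-s*d,.045),vel=.03); f=manip.current_force(); print(round(s,3),fx())
    if f[:2]@d>6: break
manip.sleep(.2)
print(manip.current_tool_pos(),manip.current_clock())
t=manip.current_tool_pos(); manip.servo_line(P(t[:2]+.008*d,.045),vel=.05)
t=manip.current_tool_pos(); manip.servo_line(P(t[:2],.2),vel=.2)
effector.open_jaws()
snap('side','side1.png');im=snap('top','top1.png');print(manip.current_clock())
E
```

```text
[ 0.82541921  0.48761774 -0.57685446  1.67356209  0.29580153  1.06869975
 -1.29271888]
3.3083 [ 0.55325931 -0.2620584   0.1600476 ] [-0.3 -0.2  0.7]
0.08 [-0.5  0.5 -0.5]
0.07 [-0.1 -0.4  0.7]
0.062 [-0.  -0.  -1.1]
0.054 [ 0.5 -0.6  1. ]
0.045 [0.1 0.7 0.2]
6.7083 [ 0.8 -0.1  0.3]
0.13 [ 0.5  0.1 -0.4]
0.133 [ 0.3  0.5 -0.9]
0.136 [ 4.   0.9 -0.8]
0.139 [10.   1.1 -7.7]
[ 0.41968111 -0.27646466  0.04548168] 7.975
10.8417
```

Run:
```python
from h import *
manip.move_pose([.45,.0,.3],quat(.12)); print(manip.current_clock())
snap('side','side2.png');im=snap('top','top2.png')
a=cv2.resize(cv2.imread('pics/top2.png')[180:330,345:475],None,fx=4,fy=4,interpolation=cv2.INTER_CUBIC)
cv2.imwrite('pics/crop2.png',a)
```

```text
11.975
```

View pics/crop2.png

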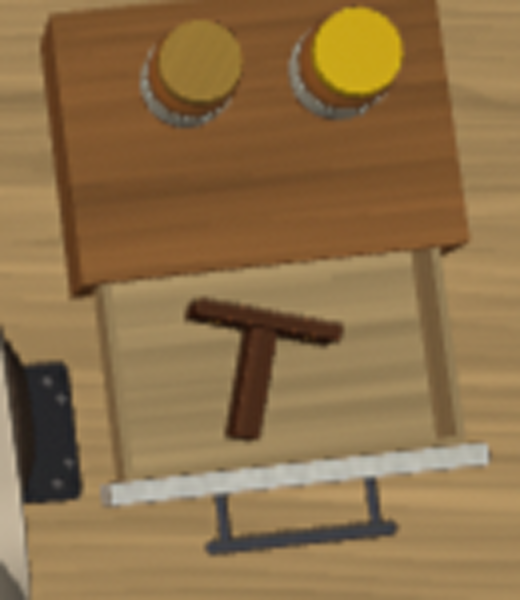

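The drawer is open and the bracket stands clear in it. In the crop its plate runs from (190,308) to (340,332), and the arm from (262,330) to (243,438). I'll measure it with a mask.

Run:
```python
from h import *
im=cv2.imread('pics/top2.png'); 
for v in(268,274,280,284): print(v,[tuple(int(k) for k in im[v,u][[2,1]]) for u in range(399,417)])
for u in(396,402,420,426): print(u,[tuple(int(k) for k in im[v,u][[2,1]]) for v in range(250,270)])
hsv=cv2.cvtColor(im,cv2.COLOR_BGR2HSV)
m=((hsv[...,1]>120)&(im[...,2]<105)).astype(np.uint8)*255
k=np.zeros_like(m); k[248:296,388:434]=m[248:296,388:434]
for r in range(250,294,1): 
    x=np.flatnonzero(k[r]); print(r,x.min() if len(x) else '',x.max() if len(x) else '',end=' | ')
```

```text
268 [(146, 126), (148, 126), (147, 125), (148, 126), (148, 125), (112, 90), (61, 39), (53, 28), (81, 48), (82, 50), (75, 45), (73, 43), (72, 42), (72, 42), (92, 69), (149, 127), (154, 132), (154, 132)]
274 [(147, 126), (147, 126), (147, 125), (146, 124), (114, 91), (62, 40), (53, 27), (81, 48), (82, 47), (74, 44), (72, 43), (72, 42), (72, 44), (90, 67), (148, 126), (152, 130), (150, 128), (149, 127)]
280 [(152, 130), (153, 131), (152, 130), (115, 92), (62, 40), (53, 27), (83, 50), (81, 48), (75, 44), (72, 43), (72, 42), (72, 43), (93, 70), (154, 131), (161, 137), (160, 136), (161, 137), (160, 136)]
284 [(148, 125), (148, 125), (131, 110), (68, 48), (54, 28), (75, 42), (81, 49), (75, 44), (72, 44), (71, 41), (73, 43), (90, 64), (143, 122), (148, 127), (147, 126), (146, 125), (146, 124), (145, 124)]
396 [(170, 145), (165, 141), (161, 138), (154, 131), (113, 89), (79, 51), (73, 42), (73, 42), (66, 38), (38, 19), (56, 43), (147, 124), (163, 139), (163, 139), (159, 136), (150, 128), (143, 122), (144, 122), (145, 124), (150, 128)]
402 [(167, 143), (163, 139), (158, 134), (154, 131), (151, 
[... 497 characters left out ...]
, 141), (165, 140), (162, 138), (109, 84), (79, 48), (75, 44), (72, 43), (47, 25), (37, 23), (94, 77), (145, 123), (155, 132), (154, 131)]
250   | 251   | 252   | 253   | 254   | 255 393 399 | 256 392 404 | 257 392 409 | 258 391 414 | 259 391 420 | 260 394 425 | 261 399 429 | 262 405 430 | 263 405 430 | 264 405 429 | 265 405 427 | 266 405 413 | 267 405 413 | 268 405 413 | 269 404 412 | 270 404 412 | 271 404 412 | 272 404 412 | 273 404 412 | 274 404 412 | 275 403 411 | 276 403 411 | 277 403 411 | 278 403 411 | 279 403 411 | 280 403 411 | 281 402 410 | 282 402 410 | 283 402 410 | 284 402 410 | 285 402 410 | 286 402 409 | 287 401 409 | 288 401 409 | 289 403 409 | 290   | 291   | 292   | 293   |
```

Run:
```python
from h import *
a=ray('top',[[409.85,268],[408.9,274],[407.85,280],[407.0,284]],.067)[:,:2]
p=ray('top',[[396,254.0],[402,255.05],[420,259.0],[426,259.9]],.077)[:,:2]
ka=np.polyfit(a[:,0],a[:,1],1); ya=np.arctan(ka[0]); kp=np.polyfit(p[:,1],p[:,0],1); yp=np.arctan(-kp[0])
print(a,p,ya,yp)
y=(yp*2+ya)/3
# intersection of arm centreline and plate face
x=np.linalg.solve([[-ka[0],1],[1,-kp[0]]],[ka[1],kp[1]]); d=np.array([np.cos(y),np.sin(y)])
e=ray('top',[[405.5,289.3]],.067)[0,:2]
print('origin',x,'yaw',y,'grip',x-.032*d,'end dist',(x-e)@d)
for t in(y,y+np.pi): print(manip.solve_ik([*(x-.032*d),.04],quat(t)))
```

```text
[[ 0.52800199 -0.25148352]
 [ 0.51170384 -0.24882827]
 [ 0.49543992 -0.24590913]
 [ 0.48461288 -0.24356201]] [[ 0.56460505 -0.21265037]
 [ 0.56197201 -0.22881865]
 [ 0.55191536 -0.27726377]
 [ 0.54969363 -0.29340372]] -0.17936931565856218 -0.18846083759971036
origin [ 0.55633501 -0.25676464] yaw -0.18543033028599432 grip [ 0.52488359 -0.25086481] end dist 0.08777262403999894
[ 0.83203114  0.66640383 -0.56880285  1.84563237  0.49607513  0.77473046
 -1.75888621]
[ 1.10006007  0.84045207 -0.9734657   1.83713415  0.85716582  0.95231364
  1.11970393]
```

Run:
```python
from h import *
y=-.1854; g=[.5249,-.2509]
manip.move_pose([*g,.17],quat(y)); print(manip.current_clock(),fx())
manip.servo_line([*g,.07],vel=.15); print(fx())
manip.servo_line([*g,.0395],vel=.06); print(fx())
effector.close(40); print('gap',manip.current_finger_gap(),manip.current_gripper_force(),fx(),manip.current_tool_pos())
manip.servo_line([*g,.24],vel=.15); print(manip.current_clock(),'gap',manip.current_finger_gap(),fx())
yj=.0885; d=np.array([np.cos(yj),np.sin(yj)]); F=np.array([.6172,.2334]); t=F-.067*d
print(manip.solve_ik([*t,.1],quat(yj)))
manip.move_pose([*t,.2],quat(yj)); print(manip.current_clock(),manip.current_tool_pos())
manip.sleep(.3)
f=np.mean([manip.current_force() for _ in range(10) if manip.sleep(.02) is None],0); print(f)
snap('side','side3.png'); snap('top','top3.png')
```

```text
13.2 [-0.2  1.3  1.2]
[ 0.4 -0.4  0.3]
[ 0.7 -0.1 -0.3]
gap 0.017498879508862437 39.96047258377075 [0.3 0.  0.4] [ 0.5249317  -0.25084472  0.03948258]
17.2917 gap 0.017767875077184105 [ 0.1 -1.1 -2.2]
[ 0.15211305  0.66649036 -0.80375297  1.78199343  0.58053157  0.94678668
 -2.38022801]
19.0417 [0.55140132 0.22550552 0.19982481]
nan
  return _methods._mean(a, axis=axis, dtype=dtype,
  ret = ret.dtype.type(ret / rcount)
```

View pics/side3.png

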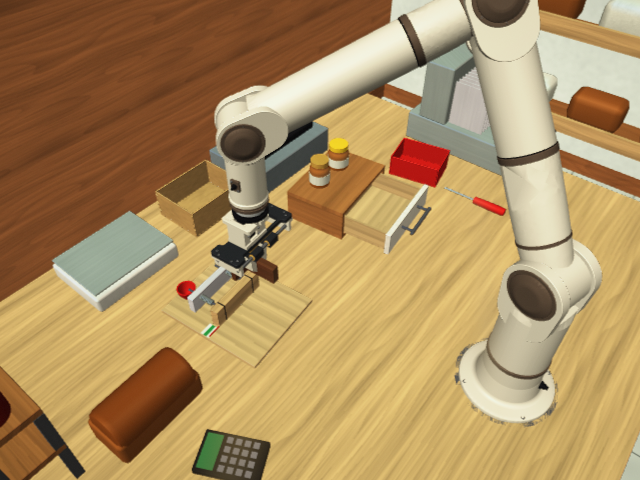

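The bracket is held squarely above the board, with the gripper near (245,240), and the drawer is still open. Now I'll lower it and press.

```bash
cat >> h.py <<'E'
yj=.0885; d=np.array([np.cos(yj),np.sin(yj)]); F=np.array([.6172,.2334])
def favg(n=12):
    a=[]
    for _ in range(n): manip.sleep(.02); a.append(manip.current_force())
    a=np.mean(a,0); return np.array([a[:2]@d, a[1]*d[0]-a[0]*d[1], a[2]])
E
python3 - <<'E'
from h import *
t=F-.067*d
manip.servo_line([*t,.04],vel=.15); f0=favg(); print(manip.current_clock(),f0)
for z in np.arange(.034,.024,-.001):
    manip.servo_line([*t,z],vel=.05); f=favg(8)-f0; print(round(z,4),np.round(f,2),manip.current_tool_pos()[2])
    if f[2]>1.5: break
z=z+.0006
for s in list(np.arange(.060,.020,-.005)):
    manip.servo_line([*(F-s*d),z],vel=.06); f=favg(8)-f0; print(round(s,4),np.round(f,2))
    if f[0]<-3: break
print(manip.current_clock(),manip.current_tool_pos(),manip.current_finger_gap(),z,f0.tolist())
E
```

```text
21.025 [ 0.23915984  0.0889762  -1.81343855]
0.034 [ 0.05 -0.16 -0.02] 0.03392421908537048
0.033 [-0.45 -0.1  -0.12] 0.03303493905311313
0.032 [-0.35  0.28 -0.02] 0.032011992050836116
0.031 [-0.13 -0.32  0.25] 0.03100438872370732
0.03 [-0.31 -0.25 -0.14] 0.02998691182694097
0.029 [-1.56 -1.17  6.94] 0.02948500442466161
0.06 [0.63 0.09 2.03]
0.055 [0.16 0.11 1.58]
0.05 [ 0.28 -0.27  1.41]
0.045 [ 0.52 -0.04  1.36]
0.04 [ 0.73 -0.14  1.62]
0.035 [ 0.69 -0.06  1.26]
0.03 [-1.52  0.21  2.57]
0.025 [-5.35 -0.11  4.87]
26.425 [0.5911652 0.2314165 0.0295295] 0.01769793593628307 0.029599999999999998 [0.239159838550795, 0.0889762008848081, -1.8134385500202006]
```

Run:
```python
from h import *
f0=np.array([.24,.09,-1.81])
for s,z in((.0225,.0300),(.020,.0302),(.018,.0302)):
    manip.servo_line([*(F-s*d),z],vel=.03); f=favg(10)-f0; print(s,np.round(f,2),manip.current_tool_pos(),(F-manip.current_tool_pos()[:2])@d)
    if f[0]<-7.2: break
print(manip.current_clock())
snap('top','top4.png'); snap('side','side4.png')
r=lambda i:cv2.resize(i,None,fx=4,fy=4,interpolation=cv2.INTER_CUBIC)
cv2.imwrite('pics/crop4.png',np.hstack([r(cv2.imread('pics/top4.png')[185:305,185:285]),r(cv2.imread('pics/side4.png')[235:355,180:280])]))
```

```text
0.0225 [-5.33  0.59  3.19] [0.59343953 0.23158687 0.02956965] 0.02382773536024161
0.02 [-5.67  0.79  2.27] [0.59559916 0.23180013 0.02955022] 0.021657709550285377
0.018 [-6.52  0.53  3.25] [0.59723372 0.23191048 0.02955767] 0.020019794222052426
27.675
```

View pics/crop4.png

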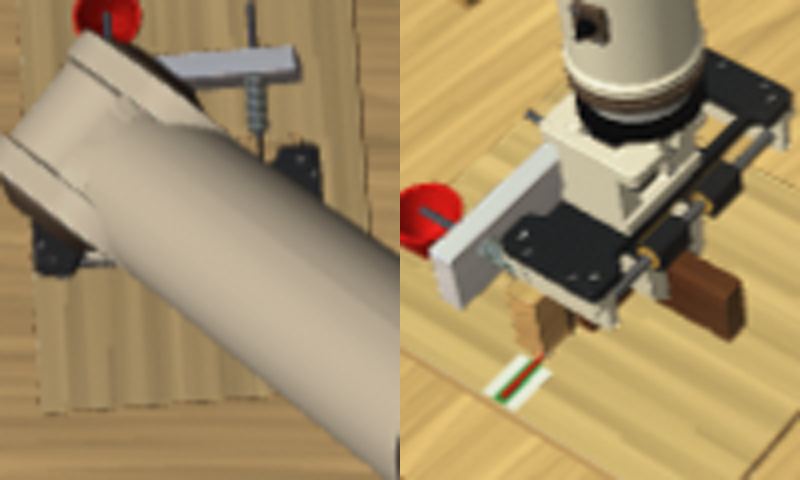

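The side view shows the red pointer over the green strip, near crop (520,375), with the bracket level and flat on the board. I'll go slightly deeper for about 7 N, check the pointer against the green, and hand in.

Run:
```python
from h import *
f0=np.array([.24,.09,-1.81])
manip.servo_line([*(F-.0160*d),.0304],vel=.03); manip.sleep(.4); f=favg(25)-f0
print(np.round(f,2),manip.current_tool_pos(),(F-manip.current_tool_pos()[:2])@d,manip.current_clock(),manip.current_gripper_force(),manip.current_finger_gap())
im=snap('side','side5.png')[:,:,::-1]
cv2.imwrite('pics/crop5.png',cv2.resize(im[305:345,190:230],None,fx=12,fy=12,interpolation=cv2.INTER_CUBIC))
# strip marks projected: tip at batten displacement 0.010/.014/.020, at y=+0.095, board top
n=np.array([-d[1],d[0]])
print([np.round(proj('side',[*(F+b*d+.095*n),.014])[0],1).tolist() for b in(.01,.014,.02)])
h=cv2.cvtColor(im,cv2.COLOR_BGR2HSV)[305:345,190:230]
for nm,m in(('red',((h[...,0]<8)|(h[...,0]>172))&(h[...,1]>120)),('green',(h[...,0]>45)&(h[...,0]<85)&(h[...,1]>70))):
    p=cv2.findNonZero(m.astype(np.uint8)); 
    if p is not None: p=p[:,0]+[190,305]; print(nm,len(p),p.mean(0),p.min(0),p.max(0),np.mean(ray('side',p,.013),0))
```

```text
[-7.05  0.6   2.81] [0.59891033 0.23207857 0.02957481] 0.01833488660416868 28.8417 39.96230363845825 0.017712994834483704
[[212.2, 328.6], [210.9, 327.8], [209.1, 326.7]]
red 10 [209.5 328.5] [205 324] [214 333] [0.62469564 0.3323725  0.013     ]
green 19 [209.21052632 331.10526316] [204 326] [214 335] [0.61954271 0.33818389 0.013     ]
```

View pics/crop5.png

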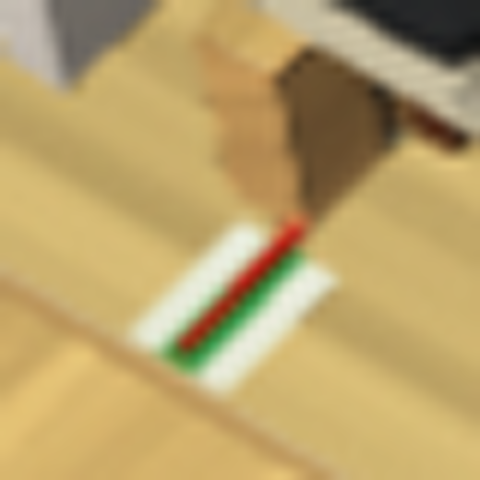

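The pointer is over the green strip, slightly to the far side because it sits above the strip and the camera is at an angle. The 7.05 N reading and about 13.5 mm of batten travel agree with that.

```bash
python3 -c "
from h import *
print(manip.hand_in())"
```

```text
the job is handed in; nothing more can be done
None
```

I handed the job in with the drawer open at its stop and the bracket held flat on the board, pressed against the batten at about 7 N with the pointer over the green strip; centring between the marks comes from my measurements, because the gripper hid the plate, and no verdict came back.

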